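Point out what the student needs to mix green

TASK

Show the student what is needed to paint in green: with the fingers pointing down, point first at the yellow paint jar, then at the blue paint jar, then at the bristles of the red-handled brush, each time bringing the fingertips about two or three centimetres above the middle of it and keeping still there for two seconds. Touch nothing, move nothing, and keep well above the other jars and the other brush so that you do not point at them. Finish while still pointing at the bristles of the red-handled brush.

Things in the scene. Friction and masses are not known exactly. Their poses are not given: they have to be found in the camera images.
- jar_yellow: yellow plastic paint jar, wholly yellow (sides and lid) with a paper label band round its side; upright on the table, 66 mm across and 72 mm high; origin at the centre of its underside, z up, so its lid top is 72 mm above the origin
- jar_blue: blue plastic paint jar, wholly blue (sides and lid) with a paper label band round its side; upright on the table, 66 mm across and 72 mm high; origin at the centre of its underside, z up, so its lid top is 72 mm above the origin
- jar_red: red plastic paint jar, wholly red (sides and lid) with a paper label band round its side; upright on the table, 66 mm across and 72 mm high; origin at the centre of its underside, z up, so its lid top is 72 mm above the origin
- jar_white: white plastic paint jar, wholly white (sides and lid) with a paper label band round its side; upright on the table, 66 mm across and 72 mm high; origin at the centre of its underside, z up, so its lid top is 72 mm above the origin
- jar_black: black plastic paint jar, wholly black (sides and lid) with a paper label band round its side; upright on the table, 66 mm across and 72 mm high; origin at the centre of its underside, z up, so its lid top is 72 mm above the origin
- brush_red: flat paint brush with a red handle, lying on the table; 200 mm long, 34 mm wide, 14 mm thick at its steel ferrule; origin under its middle, x towards the bristles, z up
- brush_red_bristles (a point): point in the middle of the black bristles of the brush with the red handle, on their upper face, 12 mm above the table and 75 mm from the brush's origin; the bristles are 56 mm long and 34 mm wide; z up
- brush_plain: flat paint brush with a bare pale wood handle, lying on the table; 200 mm long, 34 mm wide, 14 mm thick at its steel ferrule; origin under its middle, x towards the bristles, z up
- brush_plain_bristles (a point): point in the middle of the black bristles of the brush with the bare pale wood handle, on their upper face, 12 mm above the table and 75 mm from the brush's origin; the bristles are 56 mm long and 34 mm wide; z up
- paint_tray: empty black plastic paint tray, open, 240 x 170 x 45 mm, off to the robot's left; origin under its centre; to be left alone
- ruler: steel ruler lying flat, 300 x 30 x 6 mm, off to the robot's right; origin under its centre; to be left alone. Unlisted things (a mug, bottles, racks, paper) stand further out along the sides and the far edge of the table, all under 180 mm high; nothing unlisted stands among the jars and brushes
Things that resemble listed ones, but are neither listed nor needed, are in the scene too. There is more than one size of the jar_blue; the one meant has the size given above.

How it is judged (in metres and radians):
On the way, in this order (a step that is already met when the one before it is completed fails the run):
1. point at the yellow jar lid for 1.5 s: TCP within 25 mm sideways, 21 to 75 mm above its top (fingertips are 19 mm past the TCP), fingers down (horizontal distance between the grasp point and jar_yellow below 0.025 m and z of the grasp point in the frame of jar_yellow between 0.093 and 0.147 m and angle between the grasp point's own z axis and vertical above 2.3 rad), for 1.5 s.
2. then point at the middle of the blue jar's lid in the same way for 1.5 s (horizontal distance between the grasp point and jar_blue below 0.025 m and z of the grasp point in the frame of jar_blue between 0.093 and 0.147 m and angle between the grasp point's own z axis and vertical above 2.3 rad), for 1.5 s.
3. then point at the bristles of the red-handled brush for 1.5 s: TCP within 20 mm sideways, 21 to 75 mm above its top (fingertips are 19 mm past the TCP), fingers down (horizontal distance between the grasp point and brush_red_bristles below 0.02 m and z of the grasp point in the frame of brush_red_bristles between 0.021 and 0.075 m and angle between the grasp point's own z axis and vertical above 2.3 rad), for 1.5 s.
At the end, for the whole second after the job is handed in: the hand still points at the bristles of the red-handled brush (TCP within 20 mm sideways, 21 to 75 mm above its top (fingertips are 19 mm past the TCP), fingers down), and every jar, brush, tray and ruler is within 6 mm of where it began (all of step 3 and distance of each of jar_yellow, jar_blue, jar_red, jar_white, jar_black, brush_red, brush_plain, paint_tray, ruler from where it was at the start of the episode below 0.006 m); the robot touches nothing.
It fails at once if the robot touches something: this is pointing only (contact force between any of the fingers, the arm and anything else above 0.3 N).
It fails at once if a jar, brush or other loose thing is shifted or lifted by more than 8 mm (distance of any of jar_yellow, jar_blue, jar_red, jar_white, jar_black, brush_red, brush_plain, paint_tray, ruler from where it was at the start of the episode above 0.008 m).
It fails at once if the hand comes down over a wrong jar or the wrong brush's bristles: TCP within 25 mm sideways of its middle and less than 60 mm above its top ((horizontal distance between the grasp point and jar_red below 0.025 m and z of the grasp point in the frame of jar_red below 0.132 m) or (horizontal distance between the grasp point and jar_white below 0.025 m and z of the grasp point in the frame of jar_white below 0.132 m) or (horizontal distance between the grasp point and jar_black below 0.025 m and z of the grasp point in the frame of jar_black below 0.132 m) or (horizontal distance between the grasp point and brush_plain_bristles below 0.025 m and z of the grasp point in the frame of brush_plain_bristles below 0.06 m)).
It also fails if it takes over 56 s, if anything falls off the work surface, if the arm or the gripper's body presses on something with over 40 N, if the wrist force passes 120 N, or if a joint passes its speed limit or range.

ROBOT

A 6-joint arm with a two-finger parallel gripper is mounted at the origin on the work surface. World frame = base frame: x ahead of the robot, y to its left, z up, the work surface at z = 0. Lengths are in m, angles in degrees, forces in N, time in s.
With the tool pointing down it reaches from about 0.225 to 0.875 m from the base axis. Payload 3.4 kg.
Tool frame: the origin (TCP) lies between the finger pads, 19 mm behind the fingertips; this is the grasp point; z points along the fingers, y is the line along which they close (so a half turn about z gives the same grasp; the last joint's range is limited). The gripper opens to 85 mm and grips with 20 to 120 N. Pads are 22 mm wide; open, the fingers measure 114 mm over their backs; the gripper's body (76 mm by 85 mm) begins 54 mm behind the grasp point. The pads swing forward as they close: fully open they stand 13 mm farther back than shut.
Start: joints at [70.245, 15.808, 86.224, -0, 77.962, -6.933], TCP at [0.128, 0.561, 0.25] pointing down, gripper open.
Joint ranges: [-165.64, 165.64], [-43.16, 119.46], [12.63, 154.43], [-67.54, 247.53], [6.08, 155.33], [-154.97, 154.97]. Speed limits (degrees/s): [147.25, 147.25, 180, 180, 180, 180].

INTERFACE

Orientations are given as [roll, pitch, yaw] about the fixed x, y, z axes, in that order (R = Rz(yaw) Ry(pitch) Rx(roll)).
In Python, from bench import manip, imaging, finish_job gives the robot as it stands. The module is installed in compiled form; this text tells all that it offers.
- The arm moves only by the tool drive_tool, never from a script. Its argument "targets" is a list of rows, each an object with "translation": the shift along the tool's x, y, z in mm, a list of three; "spin": the turn about the tool's z in degrees; "gripper": the opening in per cent of the stroke, from 0 (shut) to 100 (fully open). A call has 1 to 20 rows; each row is the pose to reach, as a shift and turn from the pose commanded when the call began, along the tool's axes at that moment; what a row does not reach only later rows make up. A row lasts 1/12 s, in which the tool goes at most 41.7 mm and 7.16 degrees, less where a joint would pass 70% of its speed; a pose out of reach is approached as far as the arm can. A call with a gripper value outside its range is refused whole. The fingers move at their own pace and stop on an object; the grip force is fixed at half the most. Time passes only in rows, so rows that repeat a pose let the fingers close. It gives the time, the measured TCP pose, the force, the opening and the grip force at its end, in the units of the state.
- manip.sense(): the state, without advancing time (a new reading comes with each control period).
- imaging.snapshot(name): name is "scene" or "top" or "wrist"; returns (picture, depth): 420x560x3 uint8, blue, green, red; 420x560 float32, m along the optical axis (not along the pixel's ray), 0 where there is no reading.
- imaging.camera_params(name): a dict with "camera_matrix" (3x3 intrinsics, pixels), "k1" (the pictures are not rectified: a ray, as slopes to the right and down, at radius r is drawn at 1 + k1 r^2 times it, then the intrinsics apply), "T" (4x4, takes a point from camera to world coordinates); the wrist camera has in their place "T_tool_cam" (4x4, takes a point from camera to tool coordinates, whose origin is the TCP and whose axes are the flange's). Camera axes: x right, y up, looking along -z (the intrinsics and any distortion apply to the point x, -y, -z); pixel columns grow to the right and rows downward; lengths in m; the calibration is good to about 2 mm. A picture is of the moment at which its call begins: read the wrist's pose just before it. camera_params takes no time and is no camera call.
- finish_job(): hands the job in; it is judged then, once.
The state is a dict: "time": time; "joint_positions": joint angles; "joint_vel": joint speeds; "effort": joint torques, N m; "eef_pos": TCP position; "ee_rot": TCP orientation; "contact_force": force on the tool from outside, world axes, zero at the start; "ft_torque": the same for the moment, N m; "opening": finger opening in m; "gripper_force": force on a finger pad.
Only numpy, scipy, OpenCV 4.12 (cv2) and the standard library are available. Lean on these libraries where they do the work, as an engineer would, in place of code of your own. Each camera call takes 0.05 s, during which the arm holds its last target. There are 200 camera calls.

## Working session

There is one attempt and no reset: what is moved stays moved. The work goes in short steps, Python scripts to look and compute and a tool call to move; the robot and the scene stay as the last step left them, time stands still between calls to the robot, and variables do not carry over. Pictures are saved under pics/ and viewed, at most 10 in all, crops included, and the job is handed in when it is done.

Besides the shell and the picture viewer there is one more tool, called as name([rows], argument=value, ...), one row to a line, values as JSON. drive_tool: Moves the arm, as the interface text tells. Its arguments: {"type":"object","properties":{"targets":{"type":"array","items":{"type":"object","properties":{"translation":{"type":"array","items":{"type":"number"}},"spin":{"type":"number"},"gripper":{"type":"number"}}}}},"required":["targets"]}

```bash
mkdir -p pics; cat > h.py <<'E'
import numpy as np, cv2
from bench import manip, imaging
def world(name,d,px,p,z=None):
    """pixel (u,v) -> world, by depth, or by plane z if given"""
    K=np.array(p["camera_matrix"],float);T=np.array(p["T"])
    out=[]
    for u,v in px:
        s=np.array([(u-K[0,2])/K[0,0],(v-K[1,2])/K[1,1]]);q=s.copy()
        for _ in range(20): q=s/(1+p["k1"]*(q@q))
        r=np.array([q[0],-q[1],-1])
        if z is None: w=T[:3,:3]@(r*d[int(round(v)),int(round(u))])+T[:3,3]
        else:
            R=T[:3,:3]@r; w=T[:3,3]+R*(z-T[2,3])/R[2]
        out.append(w)
    return np.array(out)
E
python3 - <<'E'
from h import *
s=manip.sense();print(s["time"],s["eef_pos"],s["ee_rot"],s["opening"])
for n in("top","scene"):
    im,d=imaging.snapshot(n);cv2.imwrite(f"pics/{n}.png",im);np.save(n+"_d.npy",d)
    print(n,imaging.camera_params(n))
E
```

```text
0.0 [0.12743945 0.56018284 0.24912434] [-1.79893770e+02 -1.25135458e-02  1.67176030e+02] 0.08549522455764896
top {'camera_matrix': array([[484.44605535,   0.        , 283.4971892 ],
       [  0.        , 484.44605535, 211.00834663],
       [  0.        ,   0.        ,   1.        ]]), 'k1': -0.08323011310309024, 'T': array([[ 0.06385605,  0.97769424, -0.20009091,  0.32061017],
       [-0.99795497,  0.06313731, -0.00997789,  0.00221873],
       [ 0.00287788,  0.20031887,  0.97972653,  1.2847329 ],
       [ 0.        ,  0.        ,  0.        ,  1.        ]])}
scene {'camera_matrix': array([[432.18502918,   0.        , 283.2857902 ],
       [  0.        , 432.18502918, 213.92496691],
       [  0.        ,   0.        ,   1.        ]]), 'k1': -0.04191273538779629, 'T': array([[-0.84771381, -0.38877691,  0.36087921,  1.00694001],
       [ 0.53038558, -0.61030578,  0.58840292,  0.73083077],
       [-0.0085108 ,  0.69020241,  0.72356631,  0.94474762],
       [ 0.        ,  0.        ,  0.        ,  1.        ]])}
```

View pics/top.png

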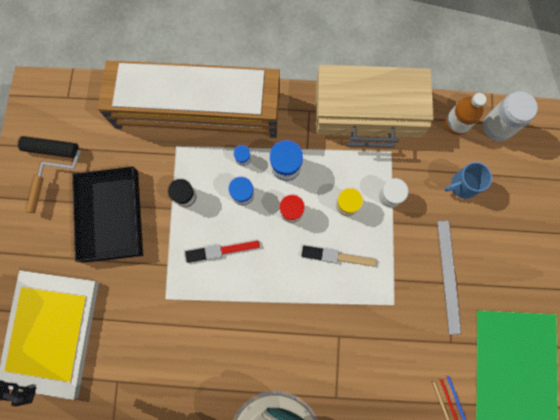

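View pics/scene.png

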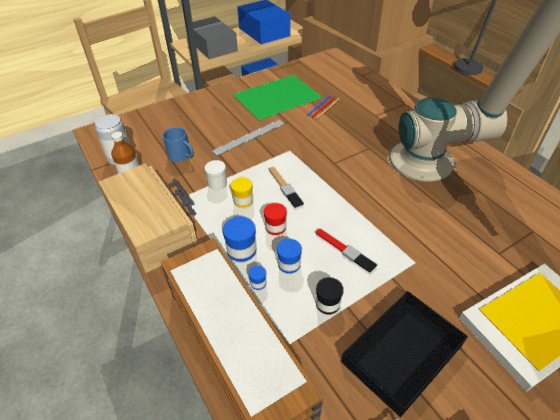

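The top picture has three blue jars: small (242,155), medium (241,190) and large (286,160). The medium one looks the same size as the yellow (350,201) and red (291,208) jars. The red brush's bristles are near (197,255). I'll measure sizes and make one enlarged crop to confirm.

```bash
python3 - <<'E'
from h import *
im=cv2.imread("pics/top.png");d=np.load("top_d.npy");p=imaging.camera_params("top")
H,W=d.shape
vv,uu=np.mgrid[150-20:280,160:420]
P=world("top",d,np.c_[uu.ravel(),vv.ravel()],p).reshape(*uu.shape,3)
for n,(u,v) in dict(yellow=(350,201),bl_med=(241,190),bl_small=(242,155),bl_large=(286,158),red=(291,208),white=(396,192),black=(181,191)).items():
    z0=np.median(P[v-130-2:v-130+3,u-160-2:u-160+3,2])
    m=(abs(P[...,2]-z0)<.006)&(np.hypot(uu-u,vv-v)<24)
    c,l=cv2.connectedComponents(m.astype(np.uint8))
    m=l==l[v-130,u-160]
    xy=P[m][:,:2]; c,r=cv2.minEnclosingCircle(xy.astype(np.float32))
    print(n,"z",z0.round(4),"centre",np.round(c,3),"dia",round(2*r,3),"area-dia",round(2*np.sqrt(m.sum()/np.pi)*(1.28-z0)/484,3))
hsv=cv2.cvtColor(im,cv2.COLOR_BGR2GRAY)
for n,(a,b,c,e) in dict(redbr=(180,240,215,270),plainbr=(296,242,330,265)).items():
    g=(hsv[b:e,a:c]<70).astype(np.uint8)
    k,l,st,ce=cv2.connectedComponentsWithStats(g);i=1+st[1:,4].argmax()
    q=np.argwhere(l==i)[:,::-1]+[a,b]
    w=world("top",d,q,p,z=.012);bx=cv2.minAreaRect(w[:,:2].astype(np.float32))
    print(n,ce[i]+[a,b],w.mean(0).round(3),bx,"depth z",np.median(world("top",d,q,p)[:,2]).round(4))
cv2.imwrite("pics/crop.png",cv2.resize(im[135:275,160:420],None,fx=3,fy=3,interpolation=cv2.INTER_CUBIC))
E
```

```text
yellow z 0.0714 centre [ 0.609 -0.155] dia 0.067 area-dia 0.063
bl_med z 0.0702 centre [0.621 0.13 ] dia 0.067 area-dia 0.062
bl_small z 0.0495 centre [0.722 0.138] dia 0.047 area-dia 0.043
bl_large z 0.0957 centre [0.707 0.018] dia 0.088 area-dia 0.081
red z 0.0716 centre [ 0.581 -0.006] dia 0.066 area-dia 0.063
white z 0.0707 centre [ 0.641 -0.27 ] dia 0.066 area-dia 0.062
black z 0.071 centre [0.605 0.287] dia 0.066 area-dia 0.061
redbr [195.26262626 254.97474747] [0.447 0.24  0.012] ((0.4473739266395569, 0.24015246331691742), (0.028231261298060417, 0.049067288637161255), 15.190702438354492) depth z 0.0115
plainbr [311.81463415 252.37560976] [ 0.474 -0.066  0.012] ((0.4742676615715027, -0.06657325476408005), (0.05066404119133949, 0.028320910409092903), 83.83484649658203) depth z 0.0116
```

View pics/crop.png

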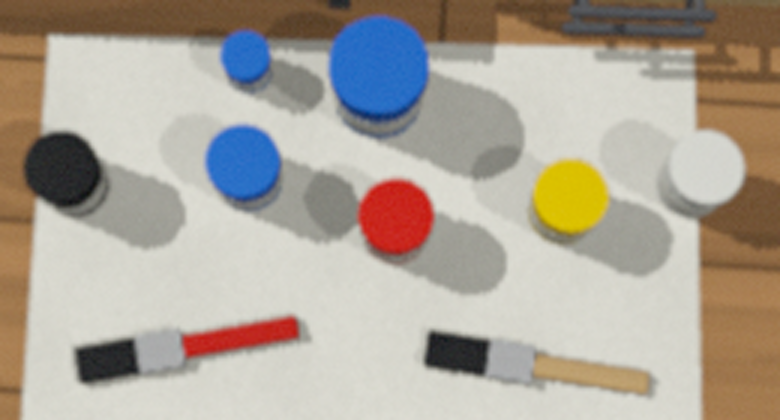

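The crop confirms it: among the blue jars, only the medium one at top (241,190) fits, with a diameter of 66 mm and height of 71 mm. The other two are 47 mm across × 50 mm high and 88 mm across × 96 mm high. Red bristles are at (0.447, 0.240), next to the red handle. I'll move to above yellow at the current height first, with the fingers nearly closed.

drive_tool([
  {"translation":[-7,-7,0],"gripper":10},
  {"translation":[-21,-20,0],"gripper":10},
  {"translation":[-42,-40,0],"gripper":10},
  {"translation":[-67,-63,0],"gripper":10},
  {"translation":[-92,-86,0],"gripper":10},
  {"translation":[-117,-110,0],"gripper":10},
  {"translation":[-142,-133,0],"gripper":10},
  {"translation":[-167,-157,0],"gripper":10},
  {"translation":[-192,-180,0],"gripper":10},
  {"translation":[-217,-204,0],"gripper":10},
  {"translation":[-242,-227,0],"gripper":10},
  {"translation":[-267,-251,0],"gripper":10},
  {"translation":[-292,-274,0],"gripper":10},
  {"translation":[-317,-298,0],"gripper":10},
  {"translation":[-342,-321,0],"gripper":10},
  {"translation":[-367,-345,0],"gripper":10},
  {"translation":[-392,-368,0],"gripper":10},
  {"translation":[-412,-387,0],"gripper":10},
  {"translation":[-424,-398,0],"gripper":10},
  {"translation":[-428,-402,0],"gripper":10},
])

```text
$.targets[0]: bad value
```

drive_tool([
  {"translation":[-7,-7,0],"gripper":10},
  {"translation":[-21,-20,0],"gripper":10},
  {"translation":[-42,-40,0],"gripper":10},
  {"translation":[-67,-63,0],"gripper":10},
  {"translation":[-92,-86,0],"gripper":10},
  {"translation":[-117,-110,0],"gripper":10},
  {"translation":[-142,-133,0],"gripper":10},
  {"translation":[-167,-157,0],"gripper":10},
  {"translation":[-185,-174,0],"gripper":10},
  {"translation":[-196,-185,0],"gripper":10},
  {"translation":[-200,-188,0],"gripper":10},
  {"translation":[-200,-188,0],"gripper":10},
  {"translation":[-200,-188,0],"gripper":10},
  {"translation":[-200,-188,0],"gripper":10},
])

```text
$.targets[0]: bad value
```

```bash
cat > look.py <<'E'
from h import *; import sys
from scipy.spatial.transform import Rotation as Ro
name,zp,tx,ty,tz=sys.argv[1],*map(float,sys.argv[2:6])
s=manip.sense();p=dict(imaging.camera_params("wrist"));im,d=imaging.snapshot("wrist")
cv2.imwrite(f"pics/{name}.png",im)
R=Ro.from_euler("xyz",s["ee_rot"],degrees=True).as_matrix()
A=np.eye(4);A[:3,:3]=R;A[:3,3]=s["eef_pos"];p["T"]=A@np.array(p["T_tool_cam"])
vv,uu=np.mgrid[0:420:2,0:560:2];px=np.c_[uu.ravel(),vv.ravel()]
W=world("wrist",d,px,p);c=im[px[:,1],px[:,0]]
near=(np.hypot(W[:,0]-tx,W[:,1]-ty)<.06)&(abs(W[:,2]-zp)<.008)&(d[px[:,1],px[:,0]]>0)
print(s["time"],s["eef_pos"],s["ee_rot"],s["opening"],s["contact_force"])
if near.sum()>20:
    cc,r=cv2.minEnclosingCircle(W[near][:,:2].astype(np.float32));print("lid",cc,2*r,np.median(W[near][:,2]),np.median(px[near],0),c[near].mean(0))
print("shift tool mm",(R.T@(np.array([tx,ty,tz])-s["eef_pos"])*1000).round(1))
E
python3 look.py y1 0.071 0.609 -0.155 0.117
```

```text
0.1 [0.12744361 0.56026402 0.24920587] [-1.79905795e+02 -1.22342544e-02  1.67180026e+02] 0.0855963925492385 [-0.35598044  0.25843544 -0.23830577]
shift tool mm [-628.3 -590.4  133. ]
```

View pics/y1.png

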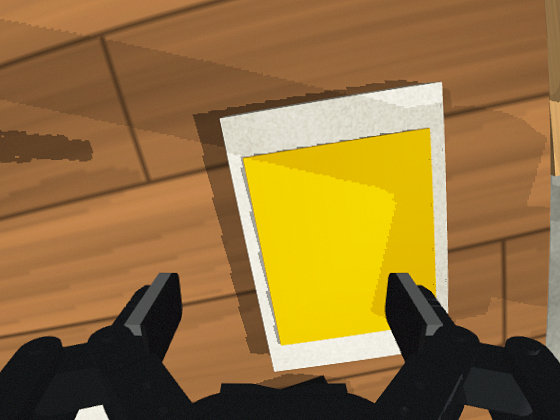

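Both calls were refused, probably because `spin` was missing, so the arm hasn't moved. The picture shows a yellow tray under the start position and the open fingers at about (150,310) and (410,310). I'll repeat the moves with `spin` included.

drive_tool([
  {"translation":[-7,-7,0],"spin":0,"gripper":10},
  {"translation":[-21,-20,0],"spin":0,"gripper":10},
  {"translation":[-42,-40,0],"spin":0,"gripper":10},
  {"translation":[-67,-63,0],"spin":0,"gripper":10},
  {"translation":[-92,-86,0],"spin":0,"gripper":10},
  {"translation":[-117,-110,0],"spin":0,"gripper":10},
  {"translation":[-142,-133,0],"spin":0,"gripper":10},
  {"translation":[-167,-157,0],"spin":0,"gripper":10},
  {"translation":[-192,-180,0],"spin":0,"gripper":10},
  {"translation":[-217,-204,0],"spin":0,"gripper":10},
  {"translation":[-242,-227,0],"spin":0,"gripper":10},
  {"translation":[-267,-251,0],"spin":0,"gripper":10},
  {"translation":[-292,-274,0],"spin":0,"gripper":10},
  {"translation":[-317,-298,0],"spin":0,"gripper":10},
  {"translation":[-342,-321,0],"spin":0,"gripper":10},
  {"translation":[-367,-345,0],"spin":0,"gripper":10},
  {"translation":[-392,-368,0],"spin":0,"gripper":10},
  {"translation":[-412,-387,0],"spin":0,"gripper":10},
  {"translation":[-424,-398,0],"spin":0,"gripper":10},
  {"translation":[-428,-402,0],"spin":0,"gripper":10},
])

```text
time: 1.82
eef_pos: [0.4567, 0.071, 0.2498]
ee_rot: [-179.9, 0.0, 167.0]
contact_force: [0.3, 0.3, -0.0]
opening: 0.0086
gripper_force: 0.0
```

drive_tool([
  {"translation":[-7,-7,0],"spin":0,"gripper":10},
  {"translation":[-21,-20,0],"spin":0,"gripper":10},
  {"translation":[-42,-40,0],"spin":0,"gripper":10},
  {"translation":[-67,-63,0],"spin":0,"gripper":10},
  {"translation":[-92,-86,0],"spin":0,"gripper":10},
  {"translation":[-117,-110,0],"spin":0,"gripper":10},
  {"translation":[-142,-133,0],"spin":0,"gripper":10},
  {"translation":[-167,-157,0],"spin":0,"gripper":10},
  {"translation":[-185,-174,0],"spin":0,"gripper":10},
  {"translation":[-196,-185,0],"spin":0,"gripper":10},
  {"translation":[-200,-188,0],"spin":0,"gripper":10},
  {"translation":[-200,-188,0],"spin":0,"gripper":10},
  {"translation":[-200,-188,0],"spin":0,"gripper":10},
  {"translation":[-200,-188,0],"spin":0,"gripper":10},
])

```text
time: 2.98
eef_pos: [0.6081, -0.1523, 0.2501]
ee_rot: [180.0, -0.1, 167.3]
contact_force: [-0.4, 0.6, 0.6]
opening: 0.0085
gripper_force: 0.0
```

```bash
python3 look.py y2 0.071 0.609 -0.155 0.117
```

```text
2.9833 [ 0.60814994 -0.15234404  0.25013274] [ 1.79955383e+02 -5.46874943e-02  1.67255376e+02] 0.008483018310655621 [-0.4369643   0.62729543  0.57118707]
lid (0.6101594567298889, -0.15260396897792816) 0.06601414829492569 0.07147135969347757 [282. 186.] [  1.9768304  206.25857275 238.74328082]
shift tool mm [ -1.5  -2.5 133.1]
```

View pics/y2.png

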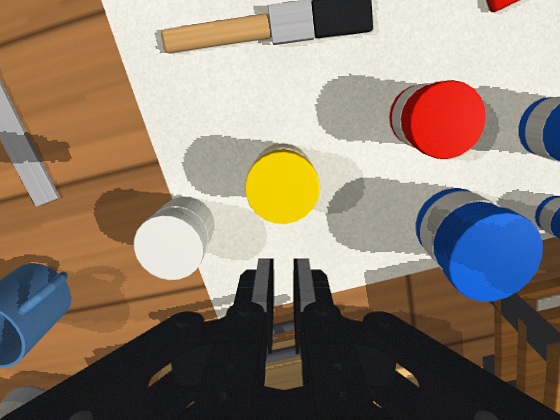

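The wrist view shows the yellow lid at (282,186), measured at (0.610, -0.153) with a diameter of 66 mm and z of 71 mm. That agrees with the top camera. I'll go down and hold.

drive_tool([
  {"translation":[-1,0,6],"spin":0,"gripper":10},
  {"translation":[-2,0,20],"spin":0,"gripper":10},
  {"translation":[-2,0,40],"spin":0,"gripper":10},
  {"translation":[-2,0,62],"spin":0,"gripper":10},
  {"translation":[-2,0,84],"spin":0,"gripper":10},
  {"translation":[-2,0,104],"spin":0,"gripper":10},
  {"translation":[-2,0,119],"spin":0,"gripper":10},
  {"translation":[-2,0,128],"spin":0,"gripper":10},
  {"translation":[-2,0,132],"spin":0,"gripper":10},
  {"translation":[-2,0,132],"spin":0,"gripper":10},
  {"translation":[-2,0,132],"spin":0,"gripper":10},
  {"translation":[-2,0,132],"spin":0,"gripper":10},
])

```text
time: 4.03
eef_pos: [0.6118, -0.1546, 0.1192]
ee_rot: [-180.0, 0.1, 167.2]
contact_force: [-0.7, 0.4, -0.9]
opening: 0.0083
gripper_force: 0.0
```

drive_tool([
  {"translation":[0,0,0],"spin":0,"gripper":10},
  {"translation":[0,0,0],"spin":0,"gripper":10},
  {"translation":[0,0,0],"spin":0,"gripper":10},
  {"translation":[0,0,0],"spin":0,"gripper":10},
  {"translation":[0,0,0],"spin":0,"gripper":10},
  {"translation":[0,0,0],"spin":0,"gripper":10},
  {"translation":[0,0,0],"spin":0,"gripper":10},
  {"translation":[0,0,0],"spin":0,"gripper":10},
  {"translation":[0,0,0],"spin":0,"gripper":10},
  {"translation":[0,0,0],"spin":0,"gripper":10},
  {"translation":[0,0,0],"spin":0,"gripper":10},
  {"translation":[0,0,0],"spin":0,"gripper":10},
  {"translation":[0,0,0],"spin":0,"gripper":10},
  {"translation":[0,0,0],"spin":0,"gripper":10},
  {"translation":[0,0,0],"spin":0,"gripper":10},
  {"translation":[0,0,0],"spin":0,"gripper":10},
  {"translation":[0,0,0],"spin":0,"gripper":10},
  {"translation":[0,0,0],"spin":0,"gripper":10},
  {"translation":[0,0,0],"spin":0,"gripper":10},
  {"translation":[0,0,0],"spin":0,"gripper":10},
])

```text
time: 5.7
eef_pos: [0.611, -0.1544, 0.118]
ee_rot: [180.0, -0.0, 167.2]
contact_force: [0.1, 0.0, -1.0]
opening: 0.0084
gripper_force: 0.0
```

drive_tool([
  {"translation":[0,0,0],"spin":0,"gripper":10},
  {"translation":[0,0,0],"spin":0,"gripper":10},
  {"translation":[0,0,0],"spin":0,"gripper":10},
  {"translation":[0,0,0],"spin":0,"gripper":10},
  {"translation":[0,0,0],"spin":0,"gripper":10},
  {"translation":[0,0,0],"spin":0,"gripper":10},
  {"translation":[0,0,0],"spin":0,"gripper":10},
  {"translation":[0,0,0],"spin":0,"gripper":10},
])

```text
time: 6.37
eef_pos: [0.611, -0.1544, 0.118]
ee_rot: [180.0, 0.0, 167.2]
contact_force: [-0.7, 0.5, 0.5]
opening: 0.0085
gripper_force: 0.0
```

drive_tool([
  {"translation":[0,0,-6],"spin":0,"gripper":10},
  {"translation":[0,0,-20],"spin":0,"gripper":10},
  {"translation":[0,0,-42],"spin":0,"gripper":10},
  {"translation":[0,0,-68],"spin":0,"gripper":10},
  {"translation":[0,0,-94],"spin":0,"gripper":10},
  {"translation":[0,0,-115],"spin":0,"gripper":10},
  {"translation":[1,7,-128],"spin":0,"gripper":10},
  {"translation":[4,22,-132],"spin":0,"gripper":10},
  {"translation":[8,44,-132],"spin":0,"gripper":10},
  {"translation":[14,72,-132],"spin":0,"gripper":10},
  {"translation":[19,102,-132],"spin":0,"gripper":10},
  {"translation":[25,132,-132],"spin":0,"gripper":10},
  {"translation":[31,162,-132],"spin":0,"gripper":10},
  {"translation":[37,192,-132],"spin":0,"gripper":10},
  {"translation":[42,222,-132],"spin":0,"gripper":10},
  {"translation":[47,248,-132],"spin":0,"gripper":10},
  {"translation":[51,267,-132],"spin":0,"gripper":10},
  {"translation":[53,277,-132],"spin":0,"gripper":10},
  {"translation":[53,280,-132],"spin":0,"gripper":10},
  {"translation":[53,280,-132],"spin":0,"gripper":10},
])

```text
time: 8.03
eef_pos: [0.6211, 0.131, 0.2496]
ee_rot: [-180.0, -0.0, 167.3]
contact_force: [0.1, 0.2, 0.3]
opening: 0.0085
gripper_force: 0.0
```

```bash
python3 look.py b1 0.071 0.621 0.13 0.117
```

```text
8.0333 [0.62109896 0.13101938 0.24955913] [-1.79967999e+02 -3.75737108e-02  1.67260102e+02] 0.008546676864358855 [0.13156904 0.21522482 0.31296614]
lid (0.6218180060386658, 0.1317172795534134) 0.06599592417478561 0.07143571652561659 [284. 184.] [216.72912801 101.58348794  25.50092764]
shift tool mm [ -0.2  -0.9 132.6]
```

View pics/b1.png

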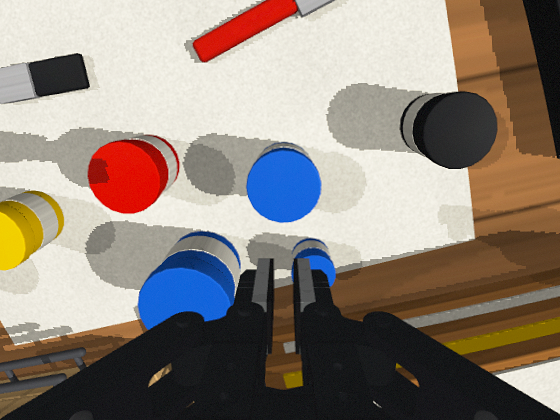

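The medium blue lid is at (284,184), measuring 66 mm across at z of 71 mm, so it is the right one and I'm centred over it. The large jar at (190,285) and the small one at (313,262) are to be left alone. I'll go down and hold.

drive_tool([
  {"translation":[0,0,6],"spin":0,"gripper":10},
  {"translation":[0,0,20],"spin":0,"gripper":10},
  {"translation":[0,0,40],"spin":0,"gripper":10},
  {"translation":[0,0,62],"spin":0,"gripper":10},
  {"translation":[0,0,84],"spin":0,"gripper":10},
  {"translation":[0,0,104],"spin":0,"gripper":10},
  {"translation":[0,0,119],"spin":0,"gripper":10},
  {"translation":[0,0,128],"spin":0,"gripper":10},
  {"translation":[0,0,132],"spin":0,"gripper":10},
  {"translation":[0,0,132],"spin":0,"gripper":10},
  {"translation":[0,0,132],"spin":0,"gripper":10},
  {"translation":[0,0,132],"spin":0,"gripper":10},
])

```text
time: 9.08
eef_pos: [0.6223, 0.1302, 0.1192]
ee_rot: [180.0, 0.1, 167.2]
contact_force: [0.2, -0.0, 0.8]
opening: 0.0085
gripper_force: 0.0
```

drive_tool([
  {"translation":[0,0,0],"spin":0,"gripper":10},
  {"translation":[0,0,0],"spin":0,"gripper":10},
  {"translation":[0,0,0],"spin":0,"gripper":10},
  {"translation":[0,0,0],"spin":0,"gripper":10},
  {"translation":[0,0,0],"spin":0,"gripper":10},
  {"translation":[0,0,0],"spin":0,"gripper":10},
  {"translation":[0,0,0],"spin":0,"gripper":10},
  {"translation":[0,0,0],"spin":0,"gripper":10},
  {"translation":[0,0,0],"spin":0,"gripper":10},
  {"translation":[0,0,0],"spin":0,"gripper":10},
  {"translation":[0,0,0],"spin":0,"gripper":10},
  {"translation":[0,0,0],"spin":0,"gripper":10},
  {"translation":[0,0,0],"spin":0,"gripper":10},
  {"translation":[0,0,0],"spin":0,"gripper":10},
  {"translation":[0,0,0],"spin":0,"gripper":10},
  {"translation":[0,0,0],"spin":0,"gripper":10},
  {"translation":[0,0,0],"spin":0,"gripper":10},
  {"translation":[0,0,0],"spin":0,"gripper":10},
  {"translation":[0,0,0],"spin":0,"gripper":10},
  {"translation":[0,0,0],"spin":0,"gripper":10},
])

```text
time: 10.75
eef_pos: [0.6214, 0.1304, 0.118]
ee_rot: [180.0, -0.0, 167.2]
contact_force: [-0.1, 0.1, 0.8]
opening: 0.0086
gripper_force: 0.0
```

drive_tool([
  {"translation":[0,0,0],"spin":0,"gripper":10},
  {"translation":[0,0,0],"spin":0,"gripper":10},
  {"translation":[0,0,0],"spin":0,"gripper":10},
  {"translation":[0,0,0],"spin":0,"gripper":10},
  {"translation":[0,0,0],"spin":0,"gripper":10},
  {"translation":[0,0,0],"spin":0,"gripper":10},
  {"translation":[0,0,0],"spin":0,"gripper":10},
  {"translation":[0,0,0],"spin":0,"gripper":10},
])

```text
time: 11.42
eef_pos: [0.6215, 0.1304, 0.118]
ee_rot: [180.0, 0.0, 167.2]
contact_force: [-0.4, 0.2, -0.9]
opening: 0.0087
gripper_force: 0.0
```

drive_tool([
  {"translation":[0,0,-6],"spin":0,"gripper":10},
  {"translation":[0,0,-20],"spin":0,"gripper":10},
  {"translation":[0,0,-42],"spin":0,"gripper":10},
  {"translation":[0,0,-68],"spin":0,"gripper":10},
  {"translation":[0,0,-94],"spin":0,"gripper":10},
  {"translation":[0,0,-115],"spin":0,"gripper":10},
  {"translation":[7,2,-128],"spin":0,"gripper":10},
  {"translation":[20,7,-132],"spin":0,"gripper":10},
  {"translation":[40,14,-132],"spin":0,"gripper":10},
  {"translation":[65,23,-132],"spin":0,"gripper":10},
  {"translation":[90,32,-132],"spin":0,"gripper":10},
  {"translation":[115,41,-132],"spin":0,"gripper":10},
  {"translation":[140,50,-132],"spin":0,"gripper":10},
  {"translation":[165,58,-132],"spin":0,"gripper":10},
  {"translation":[183,65,-132],"spin":0,"gripper":10},
  {"translation":[192,68,-132],"spin":0,"gripper":10},
  {"translation":[194,69,-132],"spin":0,"gripper":10},
  {"translation":[194,69,-132],"spin":0,"gripper":10},
  {"translation":[194,69,-132],"spin":0,"gripper":10},
])

```text
time: 13.0
eef_pos: [0.4481, 0.2405, 0.2498]
ee_rot: [-180.0, 0.0, 167.2]
contact_force: [-0.2, 0.0, -0.1]
opening: 0.0086
gripper_force: 0.0
```

```bash
cat >> look.py <<'E'
if zp<.03:
    dk=(c.max(1)<70)&(np.hypot(W[:,0]-tx,W[:,1]-ty)<.05)&(W[:,2]<.03)&(W[:,2]>.004)
    print("bristles",cv2.minAreaRect(W[dk][:,:2].astype(np.float32)),np.median(W[dk][:,2]),np.median(px[dk],0))
E
python3 look.py r1 0.012 0.447 0.24 0.057
```

```text
13.0 [0.44810405 0.24046886 0.24976438] [-1.79983069e+02  2.97863302e-02  1.67177461e+02] 0.008600921990724405 [-0.23370538  0.03256282 -0.14470105]
lid (0.45049482583999634, 0.22664929926395416) 0.09262627363204956 0.011935584142480138 [270. 177.] [86.17134831 85.66994382 85.76264045]
shift tool mm [  1.1  -0.6 192.8]
bristles ((0.448003351688385, 0.2424042820930481), (0.033042069524526596, 0.05487747862935066), 13.91581916809082) 0.01137410792184207 [284. 170.]
```

View pics/r1.png

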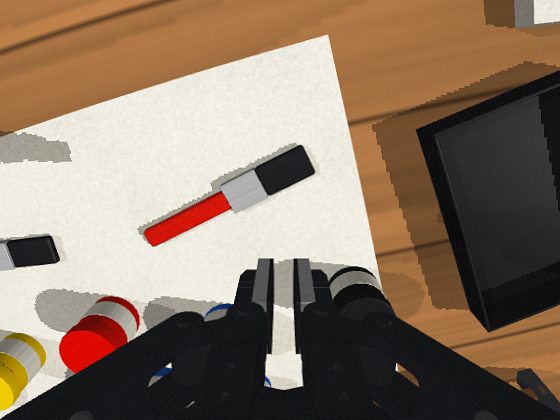

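The bristles are at (284,170), measured at (0.448, 0.242), 33×55 mm at z of 11 mm. They sit on the red-handled brush. I'll go down 190 mm and hold.

drive_tool([
  {"translation":[0,1,6],"spin":0,"gripper":10},
  {"translation":[0,2,20],"spin":0,"gripper":10},
  {"translation":[0,2,40],"spin":0,"gripper":10},
  {"translation":[0,2,62],"spin":0,"gripper":10},
  {"translation":[0,2,84],"spin":0,"gripper":10},
  {"translation":[0,2,106],"spin":0,"gripper":10},
  {"translation":[0,2,128],"spin":0,"gripper":10},
  {"translation":[0,2,150],"spin":0,"gripper":10},
  {"translation":[0,2,168],"spin":0,"gripper":10},
  {"translation":[0,2,180],"spin":0,"gripper":10},
  {"translation":[0,2,187],"spin":0,"gripper":10},
  {"translation":[0,2,190],"spin":0,"gripper":10},
  {"translation":[0,2,190],"spin":0,"gripper":10},
  {"translation":[0,2,190],"spin":0,"gripper":10},
  {"translation":[0,2,190],"spin":0,"gripper":10},
])

```text
time: 14.3
eef_pos: [0.4488, 0.2429, 0.0608]
ee_rot: [179.9, 0.1, 167.2]
contact_force: [0.8, 0.3, -0.5]
opening: 0.0087
gripper_force: 0.0
```

drive_tool([
  {"translation":[0,0,0],"spin":0,"gripper":10},
  {"translation":[0,0,0],"spin":0,"gripper":10},
  {"translation":[0,0,0],"spin":0,"gripper":10},
  {"translation":[0,0,0],"spin":0,"gripper":10},
  {"translation":[0,0,0],"spin":0,"gripper":10},
  {"translation":[0,0,0],"spin":0,"gripper":10},
  {"translation":[0,0,0],"spin":0,"gripper":10},
  {"translation":[0,0,0],"spin":0,"gripper":10},
  {"translation":[0,0,0],"spin":0,"gripper":10},
  {"translation":[0,0,0],"spin":0,"gripper":10},
  {"translation":[0,0,0],"spin":0,"gripper":10},
  {"translation":[0,0,0],"spin":0,"gripper":10},
  {"translation":[0,0,0],"spin":0,"gripper":10},
  {"translation":[0,0,0],"spin":0,"gripper":10},
  {"translation":[0,0,0],"spin":0,"gripper":10},
  {"translation":[0,0,0],"spin":0,"gripper":10},
  {"translation":[0,0,0],"spin":0,"gripper":10},
  {"translation":[0,0,0],"spin":0,"gripper":10},
  {"translation":[0,0,0],"spin":0,"gripper":10},
  {"translation":[0,0,0],"spin":0,"gripper":10},
])

```text
time: 15.97
eef_pos: [0.448, 0.2427, 0.06]
ee_rot: [180.0, 0.0, 167.2]
contact_force: [-0.0, -0.5, 0.4]
opening: 0.0086
gripper_force: 0.0
```

drive_tool([
  {"translation":[0,0,0],"spin":0,"gripper":10},
  {"translation":[0,0,0],"spin":0,"gripper":10},
  {"translation":[0,0,0],"spin":0,"gripper":10},
  {"translation":[0,0,0],"spin":0,"gripper":10},
  {"translation":[0,0,0],"spin":0,"gripper":10},
  {"translation":[0,0,0],"spin":0,"gripper":10},
  {"translation":[0,0,0],"spin":0,"gripper":10},
  {"translation":[0,0,0],"spin":0,"gripper":10},
])

```text
time: 16.63
eef_pos: [0.448, 0.2427, 0.06]
ee_rot: [180.0, 0.0, 167.2]
contact_force: [0.6, 0.4, -0.1]
opening: 0.0088
gripper_force: 0.0
```

```bash
python3 -c "
from bench import finish_job
print(finish_job())"
```

```text
the job is handed in; nothing more can be done
None
```

The arm pointed at the yellow jar, the 66 mm blue jar and the red-handled brush's bristles, holding over two seconds at each; I handed the job in at about 17 s, still over the bristles, with no sign of contact in the force readings (no verdict was returned).

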